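# Tighten the clamp nut of a viscometer stand

### The arm

A 7-joint arm with a two-finger parallel gripper is mounted at the origin on the work surface. World frame = base frame: x ahead of the robot, y to its left, z up, the work surface at z = 0. Lengths are in mm, angles in rad, forces in N, time in s.
With the tool pointing down it reaches from about 350 to 900 mm from the base axis. Payload 8.1 kg.
Tool frame: the origin (TCP) lies on the mounting face of the last link; the fingertips stand 178 mm ahead of it and the grasp point (between the pads) lies 159 mm ahead of it; z points along the fingers, y is the line along which they close (so a half turn about z gives the same grasp; the last joint's range is limited). The gripper opens to 92 mm and grips with 3 to 60 N. Pads are 19 mm wide; open, the fingers measure 130 mm over their backs; the gripper's body (75 mm by 190 mm) begins 47 mm behind the grasp point.
Start: joints at [1.131, 0.434, 0.025, 1.573, -0.012, 1.134, -0.075], TCP at [206.519, -589.901, 404.742] pointing down, gripper open.
Joint ranges: [-2.62, 2.62], [-0.44, 2.09], [-1.27, 1.32], [0.08, 2.57], [-1.32, 4.46], [0.12, 2], [-2.74, 2.74]. Speed limits (rad/s): [2.22, 2.22, 3.01, 3.01, 3.14, 3.14, 3.14].

### API

Orientations are given as a unit quaternion [w, x, y, z].
In Python, from cell import bot gives the robot as it stands.
- The arm moves only by the tool drive_tool, never from a script. Its argument "series" is a list of rows, each an object with "offset": the shift along the world's x, y, z in m, a list of three; "dr": the turn, a rotation vector about the world's x, y, z in rad, a list of three; "claw": the opening, from 0 (shut) to 1 (fully open). A call has exactly 5 rows; each row is the pose to reach, as a shift and turn from the pose commanded when the call began; what a row does not reach only later rows make up. A row lasts 1/12 s, in which the tool goes at most 41.7 mm and 7.16 degrees, less where a joint would pass 70% of its speed; a pose out of reach is approached as far as the arm can. A call with a gripper value outside its range is refused whole. The fingers move at their own pace and stop on an object; the grip force is fixed at half the most. Time passes only in rows, so rows that repeat a pose let the fingers close, or fill a call up. It gives the time, the measured TCP pose, the force, the opening and the grip force at its end, in the units of the state.
- bot.read_state(): the state, without advancing time (a new reading comes with each control period).
- bot.camera(name): name is "scene" or "side" or "wrist"; returns the picture (420x560x3 uint8, blue, green, red); there is no depth.
- bot.camera_model(name): a dict with "K" (3x3 intrinsics, pixels), "R" (3x3) and "t" (3): a world point X has camera coordinates R X + t. Camera axes: x right, y down, z forward; pixel columns grow to the right and rows downward; lengths in mm; the calibration is good to about 2 mm. A picture is of the moment at which its call begins: read the wrist's pose just before it. camera_model takes no time and is no camera call; for the wrist camera it gives the pose at the moment of the call.
- bot.sign_off(): hands the job in; it is judged then, once.
The state is a dict: "clock": time; "qpos": joint angles; "qvel": joint speeds; "effort": joint torques, N m; "tool_pos": TCP position; "eef_rot": TCP orientation; "ft_force": force on the tool from outside, world axes, zero at the start; "torque": the same for the moment, N m; "gripper_width": opening from 0.0 (shut) to 1.0 (fully open); "grip_force": force on a finger pad.
Only numpy, scipy, OpenCV 4.12 (cv2) and the standard library are available. Lean on these libraries where they do the work, as an engineer would, in place of code of your own. Each camera call takes 0.05 s, during which the arm holds its last target. There are 200 camera calls.

### The job

Tighten the brass nut in the V of the navy viscometer stand with the red-handled spanner, clockwise until it stops hard; the two upright webs only leave room for a short swing, so lift the spanner off, bring it back and reseat it for each stroke. Do not turn the nut with the fingers and leave the beaker, the pink jar and the black knob where they stand. Then lay the spanner down flat on the blue mat (do not drop it) and let go.

Things in the scene. Friction and masses are not known exactly. Their poses are not given: they have to be found in the camera images.
- stand: Navy cast V-foot of a viscometer stand, fixed. Origin: on the bench under the nut's axis; z up; the V opens along its -x (towards the robot). Round deck, radius 58, top at z = 30. Beyond the upright webs the legs are 18 high, out to about 160 from the axis, ending in 20 high round feet. On the +x side a column socket, radius 24, 62 high, centred 85 from the axis.
- web_left (a point): Top centre of the upright web on the stand's +y side: 14 thick, from 54 to 88 from the nut axis, up to 75 above the bench. Its inner face runs parallel to, and 8 outside, the line that leaves the axis 50 degrees from the stand's -x: the 16 wide handle of a seated spanner can swing 50 degrees to this side of -x.
- web_right (a point): The same, mirrored, on the stand's -y side.
- nut (a joint): Turn left on the brass nut, rad: 0 = tight (hard stop), grows anticlockwise seen from above; tightening is clockwise and lowers it. Starts between 1.68 and 2.09, more than one swing allows. It turns stiffly (0.2 N m), stays where left, does not rise or sink. The spanner fits when its yaw relative to the stand is (joint value - 0.419) plus any multiple of pi/3.
- nut_top (a point): Centre of the top of the brass nut, on its axis, 53.5 above the bench. Hexagon 36 across flats, from 34 to 51 above the bench, with a lead-in above it 31 across flats, 2.5 high. Greased and slippery; ease the spanner back through its play after a stroke, before lifting.
- nut_seat (a point): On the nut's axis at the top of its round flange (radius 27), 34 above the bench: a seated spanner's underside rests here. Fixed to the stand.
- spanner: Open-ended spanner, 203 long, about 0.24 kg, loose, lying flat on the blue mat, jaw away from the robot. Origin: jaw centre, on the underside (goes on the nut's axis when seated); x points out of the open jaw, z up. The handle runs along -x, 16 wide and 16 high, flush with the jaw underneath, to its end at x = -180; red sleeve from x = -80 on.
- spanner_jaw (a point): Centre of the jaw, half way up its 10 thickness. Two steel prongs, 11 wide, 38.5 apart (1.25 play either side of the nut, about 8 degrees of turning play each way), from x = -26 to +23; outside width 60.5; closed end at x = -24, tapering to the handle by x = -50. To clear the nut a seated spanner must rise 20 or more.
- spanner_grip (a point): Good place to grip the spanner: on the red sleeve, 115 behind the jaw centre, half way up the 16 high handle.
- spanner_mid (a point): Middle of the spanner's length, on its underside, 80 behind the jaw centre.
- mat: Blue tool mat, 300 (x) by 180 (y), 3 thick, fixed on the bench. Origin: centre of its underside. The middle of the spanner must end up over it.
- beaker: Glass beaker, radius 35, 90 high, standing; bystander, to be left alone. Origin on its underside.
- jar_pink: Pink jar, radius 30, 55 high; bystander, to be left alone. Origin on its underside.
- spare_knob: Small black knob, radius 18, 24 high, lying on the bench between the stand and the mat on the robot's side; bystander, to be left alone. Origin on its underside.
Things that resemble listed ones, but are neither listed nor needed, are in the scene too. Leave any brown look-alike of the spanner alone.

How it is judged (in metres and radians):
On the way, in this order (a step that is already met when the one before it is completed fails the run):
1. the nut is turned at least part of the way (joint below 1.4) (value of joint nut below 1.4 rad), for 0.1 s.
2. the nut is tight (joint below 0.12) (value of joint nut below 0.12 rad), for 0.1 s.
3. the spanner lies flat on the mat while the fingers still hold it (x of spanner_mid in the frame of mat between -0.15 and 0.15 m and y of spanner_mid in the frame of mat between -0.09 and 0.09 m and z of spanner_mid in the frame of mat between -0.005 and 0.015 m and angle between spanner's own z axis and vertical below 0.12 rad and contact force between the fingers and spanner above 1 N and linear speed of spanner below 0.05 m/s), for 0.1 s.
At the end, for the whole second after the job is handed in: The nut is within 0.12 rad of its hard stop; the spanner lies flat (within 0.12 rad) and still on the mat, its middle over the mat's 300 by 180 area (value of joint nut below 0.12 rad and x of spanner_mid in the frame of mat between -0.15 and 0.15 m and y of spanner_mid in the frame of mat between -0.09 and 0.09 m and z of spanner_mid in the frame of mat between -0.005 and 0.015 m and angle between spanner's own z axis and vertical below 0.12 rad and linear speed of spanner below 0.02 m/s and angular speed of spanner below 0.2 rad/s); the robot touches nothing.
It fails at once if the nut is turned or pushed by the fingers or the arm (more than 3 N) (contact force between any of the fingers, the arm and nut above 3 N).
It fails at once if the beaker, the pink jar or the black knob is moved more than 30 mm (distance of any of beaker, jar_pink, spare_knob from where it was at the start of the episode above 0.03 m).
It also fails if it takes over 67 s, if anything falls off the work surface, if the arm or the gripper's body presses on something with over 40 N, if the wrist force passes 120 N, or if a joint passes its speed limit or range.

## Working session

There is one attempt and no reset: what is moved stays moved. The work goes in short steps, Python scripts to look and compute and a tool call to move; the robot and the scene stay as the last step left them, time stands still between calls to the robot, and variables do not carry over. Pictures are saved under pics/ and viewed, at most 10 in all, crops included, and the job is handed in when it is done.

Besides the shell and the picture viewer there is one more tool, called after ">>>" as name(argument=value, ...) on one line, values as JSON. drive_tool: Moves the arm, as the interface text tells. Its arguments: {"type":"object","properties":{"series":{"type":"array"}},"required":["series"]}

```bash
mkdir -p pics; ls; python3 - <<'E'
from cell import bot
import cv2,numpy as np
s=bot.read_state();print(s)
a=bot.camera("scene");b=bot.camera("side")
cv2.imwrite("pics/scene0.png",a);cv2.imwrite("pics/side0.png",b)
for n in("scene","side","wrist"):print(n,bot.camera_model(n))
E
```

```text
pics
{'clock': 0.0, 'qpos': array([ 1.13137371,  0.43521056,  0.02494293,  1.57410532, -0.0116105 ,
        1.13399945, -0.07509775]), 'qvel': array([ 1.76641923e-05,  1.09358050e-03,  2.68987530e-04, -2.38457411e-03,
        8.73289405e-04, -8.47207808e-05,  1.30758941e-03]), 'effort': array([-4.54974615e-04, -6.67846584e+01,  9.84820984e-01, -3.14455962e+01,
       -6.06786017e-02,  4.30432206e-02,  2.42250781e-04]), 'tool_pos': array([ 206.46281774, -589.66082919,  403.94894021]), 'eef_rot': array([-7.65344949e-04,  9.85855752e-01,  1.67594191e-01, -1.91399057e-04]), 'ft_force': array([-0.10513388, -0.03543951,  0.37938527]), 'torque': array([-0.0079329 , -0.02120507,  0.03917882]), 'grip_force': 0.0, 'gripper_width': 0.9970973500485698}
scene {'K': array([[390.84300405,   0.        , 276.55219674],
       [  0.        , 390.84300405, 210.29736651],
       [  0.        ,   0.        ,   1.        ]]), 'R': array([[-0.70146815,  0.71263546, -0.00965031],
       [ 0.50561611,  0.48805872, -0.71144293],
       [-0.50228954, -0.50393391, -0.70267761]]), 't': array([ 397.30092937, -144.76265928, 1221.57948182])}
side {'K': array([[517.7848212 ,   0.        , 282.17325867],
       [  0.        , 517.7848212 , 205.86331551],
       [  0.        ,   0.        ,   1.        ]]), 'R': array([[-0.97979206, -0.19999398, -0.00315035],
       [-0.13899557,  0.69211128, -0.70828117],
       [ 0.14383236, -0.69353038, -0.70592341]]), 't': array([ 472.69167941,  214.78134959, 1156.76447192])}
wrist {'K': array([[371.10721185,   0.        , 284.43507558],
       [  0.        , 371.10721185, 205.4712477 ],
       [  0.        ,   0.        ,   1.        ]]), 'R': array([[ 3.30811932e-01, -9.43696676e-01, -2.21721672e-04],
       [-9.07625863e-01, -3.18231664e-01,  2.73758839e-01],
       [-2.58415865e-01, -9.03614500e-02, -9.61798341e-01]]), 't': array([-625.76586192,  -33.25801187,  389.09173078])}
```

View pics/scene0.png

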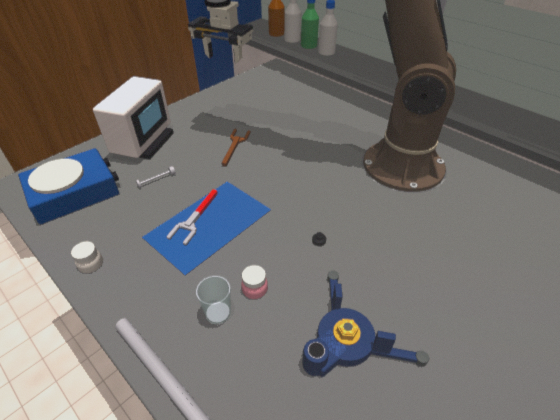

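View pics/side0.png

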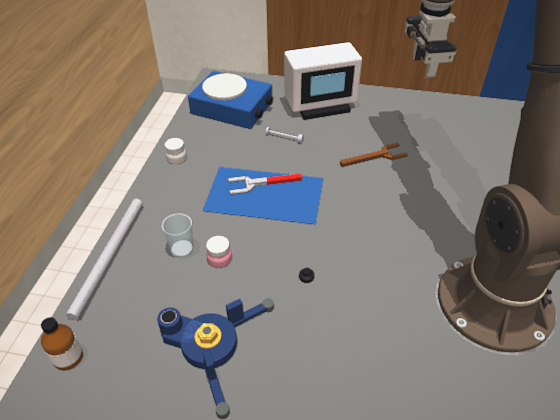

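Candidates for the spanner: the red-handled spanner on the mat, scene (195,215) / side (265,182); the brown look-alike at scene (235,147) / side (372,155); the small silver spanner at scene (155,177) / side (284,134). I choose the red one on the blue mat. The stand is at scene (346,335) / side (208,338). Next I check this in one crop.

```bash
cat > h.py <<'E'
import cv2,numpy as np
from cell import bot
M={n:bot.camera_model(n) for n in("scene","side")}
def ray(m,p):
    d=m["R"].T@np.linalg.solve(m["K"],[p[0],p[1],1.]);return -m["R"].T@m["t"],d/np.linalg.norm(d)
def plane(m,p,z):
    c,d=ray(m,p);return c+d*(z-c[2])/d[2]
def tri(m1,p1,m2,p2):
    A=np.zeros((3,3));b=np.zeros(3)
    for m,p in((m1,p1),(m2,p2)):
        c,d=ray(m,p);P=np.eye(3)-np.outer(d,d);A+=P;b+=P@c
    return np.linalg.solve(A,b)
def proj(m,X):
    u=m["K"]@(m["R"]@np.array(X,float)+m["t"]);return u[:2]/u[2]
def hsv(im,lo,hi):return cv2.inRange(cv2.cvtColor(im,cv2.COLOR_BGR2HSV),lo,hi)
def biggest(mask):
    c,_=cv2.findContours(mask,cv2.RETR_EXTERNAL,cv2.CHAIN_APPROX_NONE);return max(c,key=cv2.contourArea)
E
python3 - <<'E'
from h import *
I={n:cv2.imread(f"pics/{n}0.png") for n in M}
roi={"scene":((140,180,275,270),(270,260,435,385)),"side":((200,160,330,225),(150,285,285,420))}
tiles=[]
for n,im in I.items():
    (a,b,c,d),(e,f,g,h)=roi[n]
    k=np.zeros(im.shape[:2],np.uint8);k[b:d,a:c]=255
    red=(hsv(im,(0,150,80),(6,255,255))|hsv(im,(174,150,80),(180,255,255)))&k
    r=biggest(red);box=cv2.minAreaRect(r);P=cv2.boxPoints(box)
    # axis end points of sleeve
    P=np.roll(P,0 if np.linalg.norm(P[0]-P[1])<np.linalg.norm(P[1]-P[2]) else 1,axis=0)
    e1,e2=(P[0]+P[1])/2,(P[2]+P[3])/2
    print(n,"sleeve ends",[plane(M[n],q,11).round(1)[:2] for q in(e1,e2)],"centroid",plane(M[n],r.reshape(-1,2).mean(0),12).round(1))
    blue=biggest(hsv(im,(100,180,90),(118,255,255))&k);
    print(" mat",[plane(M[n],q,3).round(0)[:2] for q in cv2.boxPoints(cv2.minAreaRect(blue))])
    y=hsv(im,(15,150,100),(35,255,255));y[:f]=0;y[:,:e]=0;y[h:]=0;y[:,g:]=0
    c=biggest(y);el=cv2.fitEllipse(cv2.convexHull(c));print(" nut ell",el,"->z34",plane(M[n],el[0],36).round(1))
    for (x0,y0,x1,y1) in((a,b,c_:=roi[n][0][2],d),(e,f,g,h)):
        tiles.append(cv2.resize(im[y0:y1,x0:x1],(400,300),interpolation=cv2.INTER_CUBIC))
    print(n,roi[n])
cv2.imwrite("pics/crop0.png",np.vstack([np.hstack(tiles[:2]),np.hstack(tiles[2:])]))
E
```

```text
scene sleeve ends [array([ 582.8, -284.3]), array([ 494.5, -319.2])] centroid [ 541.2 -300.    12. ]
 mat [array([ 692., -167.]), array([ 692., -167.]), array([ 692., -167.]), array([ 692., -167.])]
 nut ell ((346.55242919921875, 331.44110107421875), (24.267208099365234, 26.75466537475586), 129.70870971679688) ->z34 [597.  227.2  36. ]
scene ((140, 180, 275, 270), (270, 260, 435, 385))
side sleeve ends [array([ 583.6, -282.3]), array([ 493.5, -318.6])] centroid [ 539.5 -298.8   12. ]
 mat [array([ 579., -316.]), array([ 553., -329.]), array([ 552., -325.]), array([ 578., -313.])]
 nut ell ((207.5836181640625, 335.8112487792969), (23.216651916503906, 25.716238021850586), 63.198177337646484) ->z34 [591.1 228.8  36. ]
side ((200, 160, 330, 225), (150, 285, 285, 420))
```

View pics/crop0.png

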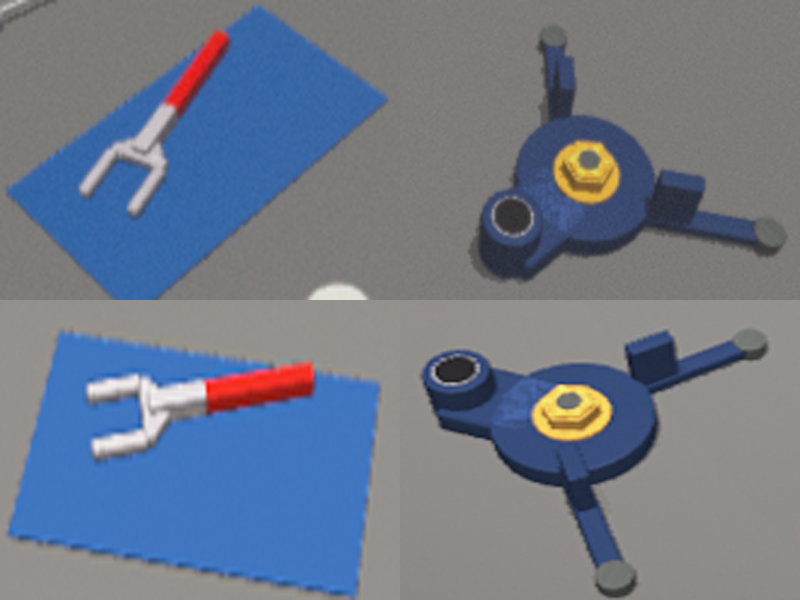

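The top-left crop confirms the red-sleeved, white-jawed spanner on the blue mat, with its jaw away from the robot. The right crops show the stand: nut stud at scene (348,327) / side (207,331), feet at scene (333,275), (423,357) / side (268,304), (223,410).

```bash
python3 - <<'E'
from h import *
S,D=M["scene"],M["side"]
pts={"stud":((348.4,326.7),(207.0,330.9)),"footL?":((422.6,356.7),(222.6,409.7)),"footR?":((333.1,275.4),(268.1,304.4)),"col":((316.6,350),(168.6,316.5)),"nut":((346.55,331.44),(207.58,335.8)),
"knob":((319,239),(307,275)),"jar":((254,275),(218,246)),"spEnd":((209.5,194.5),(301,179))}
for k,(a,b) in pts.items():print(k,tri(S,a,D,b).round(1),"@plane20",plane(S,a,20).round(0)[:2],plane(D,b,20).round(0)[:2])
# spanner steel: white mask within mat area
for n,(a,b,c,d) in {"scene":(160,205,205,250),"side":(222,170,270,200)}.items():
    im=cv2.imread(f"pics/{n}0.png")[b:d,a:c];m=hsv(im,(0,0,150),(180,70,255))
    c_=biggest(m).reshape(-1,2)+[a,b]
    W=np.array([plane(M[n],p,10)[:2] for p in c_]);u=np.array([.929,.370]);v=np.array([-u[1],u[0]])
    o=np.array([540,-300.]);s=(W-o)@u;t=(W-o)@v
    front=s>s.max()-40
    print(n,"tip s",s.max(),"t range front",t[front].min(),t[front].max(),"=> centre",o+u*(s.max()-23)+v*(t[front].min()+t[front].max())/2)
E
```

```text
stud [592.3 225.9  48.5] @plane20 [578. 220.] [600. 209.]
footL? [523.3 360.7  11.4] @plane20 [529. 361.] [521. 364.]
footR? [491.4 111.6   8.5] @plane20 [499. 116.] [489. 119.]
col [677.1 214.7  58.1] @plane20 [662. 205.] [692. 192.]
nut [593.2 225.1  28.9] @plane20 [589. 223.] [596. 220.]
knob [421.6   9.9   0.7] @plane20 [436.  21.] [420.  23.]
jar [636.3  -0.9  44.9] @plane20 [625. -15.] [645. -20.]
spEnd [ 497.9 -346.9  -23. ] @plane20 [ 523. -307.] [ 490. -298.]
scene tip s 155.08970424990127 t range front -32.18007304740635 27.68291251154488 => centre [ 663.54330995 -253.2157405 ]
side tip s 151.8181311624955 t range front -32.23041176439083 30.769922411372892 => centre [ 659.94223438 -253.01568877]
```

>>> drive_tool(series=[{"offset":[0.031,0.0264,0],"dr":[0,0,0.044],"claw":1},{"offset":[0.062,0.0528,0],"dr":[0,0,0.044],"claw":1},{"offset":[0.093,0.0792,0],"dr":[0,0,0.044],"claw":1},{"offset":[0.124,0.1056,0],"dr":[0,0,0.044],"claw":1},{"offset":[0.155,0.132,0],"dr":[0,0,0.044],"claw":1}])

```text
clock: 0.52
tool_pos: [362.6, -456.4, 404.5]
eef_rot: [-0.0, 0.982, 0.189, -0.0]
ft_force: [-0.1, -1.0, -0.5]
gripper_width: 0.997
grip_force: 0.0
```

>>> drive_tool(series=[{"offset":[0.031,0.0264,0],"dr":[0,0,0],"claw":1},{"offset":[0.062,0.0528,0],"dr":[0,0,0],"claw":1},{"offset":[0.093,0.0792,0],"dr":[0,0,0],"claw":1},{"offset":[0.124,0.1056,0],"dr":[0,0,0],"claw":1},{"offset":[0.155,0.132,0],"dr":[0,0,0],"claw":1}])

```text
clock: 0.93
tool_pos: [517.7, -324.3, 404.5]
eef_rot: [-0.0, 0.982, 0.189, -0.0]
ft_force: [0.4, -0.3, 0.6]
gripper_width: 0.999
grip_force: 0.0
```

>>> drive_tool(series=[{"offset":[0.018,0.015,-0.04],"dr":[0,0,0],"claw":1},{"offset":[0.0355,0.03,-0.08],"dr":[0,0,0],"claw":1},{"offset":[0.0355,0.03,-0.1],"dr":[0,0,0],"claw":1},{"offset":[0.0355,0.03,-0.1],"dr":[0,0,0],"claw":1},{"offset":[0.0355,0.03,-0.1],"dr":[0,0,0],"claw":1}])

```text
clock: 1.35
tool_pos: [551.5, -295.8, 303.5]
eef_rot: [-0.001, 0.982, 0.189, -0.002]
ft_force: [0.4, -0.6, 0.2]
gripper_width: 1.001
grip_force: 0.0
```

```bash
cat >> h.py <<'E'
def wrist(name):
    s=bot.read_state();m=bot.camera_model("wrist");im=bot.camera("wrist");cv2.imwrite(f"pics/{name}.png",im)
    q=s["eef_rot"];print("tcp",s["tool_pos"].round(1),"toolx yaw",round(2*np.arctan2(q[2],q[1]),4),"t",s["clock"],"F",s["ft_force"].round(1),"grip",s["gripper_width"],s["grip_force"])
    return m,im
def redline(m,im,z):
    r=biggest(hsv(im,(0,150,80),(6,255,255))|hsv(im,(174,150,80),(180,255,255))).reshape(-1,2)
    W=np.array([plane(m,p,z)[:2] for p in r],np.float32);b=cv2.minAreaRect(W);P=cv2.boxPoints(b)
    if np.linalg.norm(P[0]-P[1])>np.linalg.norm(P[1]-P[2]):P=np.roll(P,1,axis=0)
    e=sorted([(P[0]+P[1])/2,(P[2]+P[3])/2],key=lambda q:q[0]);d=e[1]-e[0]
    return e,np.arctan2(d[1],d[0]),b[1]
E
python3 - <<'E'
from h import *
m,im=wrist("w1");print(redline(m,im,17))
E
```

```text
tcp [ 551.5 -295.8  303.5] toolx yaw 0.3812 t 1.35 F [ 0.4 -0.6  0.2] grip 1.0014754084533828 0.0
([array([ 497.23663, -318.2923 ], dtype=float32), array([ 586.6507 , -283.13617], dtype=float32)], np.float32(0.37461624), (96.07721710205078, 14.904308319091797))
```

View pics/w1.png

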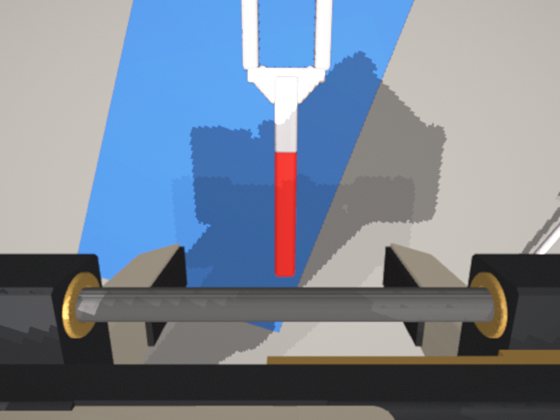

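The wrist view shows the handle lined up with the tool: the red sleeve runs from (286,275) to (286,152), with the jaw above it. Descending to grasp.

>>> drive_tool(series=[{"offset":[0.003,0.0005,-0.035],"dr":[0,0,-0.005],"claw":1},{"offset":[0.003,0.0005,-0.07],"dr":[0,0,-0.005],"claw":1},{"offset":[0.003,0.0005,-0.1],"dr":[0,0,-0.005],"claw":1},{"offset":[0.003,0.0005,-0.12],"dr":[0,0,-0.005],"claw":1},{"offset":[0.003,0.0005,-0.12],"dr":[0,0,-0.005],"claw":1}])

```text
clock: 1.82
tool_pos: [553.6, -296.6, 183.1]
eef_rot: [-0.001, 0.983, 0.186, -0.002]
ft_force: [-1.3, 0.4, 1.1]
gripper_width: 1.0
grip_force: 0.0
```

>>> drive_tool(series=[{"offset":[0,0,0],"dr":[0,0,0],"claw":0},{"offset":[0,0,0],"dr":[0,0,0],"claw":0},{"offset":[0,0,0],"dr":[0,0,0],"claw":0},{"offset":[0,0,0],"dr":[0,0,0],"claw":0},{"offset":[0,0,0],"dr":[0,0,0],"claw":0}])

```text
clock: 2.23
tool_pos: [555.5, -295.7, 186.3]
eef_rot: [0.001, 0.982, 0.187, 0.001]
ft_force: [-1.1, -0.4, -0.8]
gripper_width: 0.69
grip_force: 0.0
```

>>> drive_tool(series=[{"offset":[0,0,0],"dr":[0,0,0],"claw":0},{"offset":[0,0,0],"dr":[0,0,0],"claw":0},{"offset":[0,0,0],"dr":[0,0,0],"claw":0},{"offset":[0,0,0],"dr":[0,0,0],"claw":0},{"offset":[0,0,0],"dr":[0,0,0],"claw":0}])

```text
clock: 2.65
tool_pos: [555.0, -295.4, 184.7]
eef_rot: [-0.0, 0.982, 0.187, -0.0]
ft_force: [0.0, 1.0, -0.4]
gripper_width: 0.325
grip_force: 0.0
```

>>> drive_tool(series=[{"offset":[0,0,0],"dr":[0,0,0],"claw":0},{"offset":[0,0,0],"dr":[0,0,0],"claw":0},{"offset":[0,0,0],"dr":[0,0,0],"claw":0},{"offset":[0,0,0],"dr":[0,0,0],"claw":0},{"offset":[0,0,0],"dr":[0,0,0],"claw":0}])

```text
clock: 3.07
tool_pos: [555.0, -295.3, 184.6]
eef_rot: [-0.0, 0.982, 0.187, -0.0]
ft_force: [-0.0, -0.3, -0.2]
gripper_width: 0.172
grip_force: 30.0
```

>>> drive_tool(series=[{"offset":[0,0,0],"dr":[0,0,0],"claw":0},{"offset":[0,0,0.01],"dr":[0,0,0],"claw":0},{"offset":[0,0,0.03],"dr":[0,0,0],"claw":0},{"offset":[0,0,0.06],"dr":[0,0,0],"claw":0},{"offset":[0,0,0.09],"dr":[0,0,0],"claw":0}])

```text
clock: 3.48
tool_pos: [554.5, -295.3, 275.5]
eef_rot: [-0.001, 0.982, 0.187, -0.001]
ft_force: [1.1, 0.3, -2.4]
gripper_width: 0.17
grip_force: 30.0
```

```bash
python3 - <<'E'
from h import *
m,im=wrist("w2");print(redline(m,im,17+90))
E
```

```text
tcp [ 554.5 -295.3  275.5] toolx yaw 0.3756 t 3.4833 F [ 1.1  0.3 -2.4] grip 0.16970640828193936 29.99004900455475
([array([ 550.1891, -298.1988], dtype=float32), array([ 586.3727, -283.3335], dtype=float32)], np.float32(0.38980734), (39.1181526184082, 16.251190185546875))
```

View pics/w2.png

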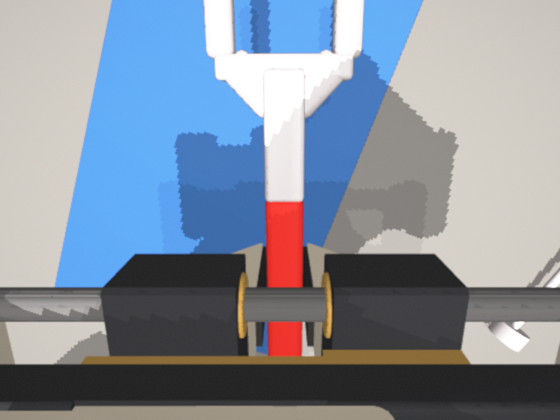

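Grasp is good: the sleeve is centred between the fingers, with its front edge at (284,201). Carrying it to the stand and holding with the nut off to one side, so the wrist camera can see it.

>>> drive_tool(series=[{"offset":[0,0.03,0.025],"dr":[0,0,-0.02],"claw":0},{"offset":[0,0.06,0.05],"dr":[0,0,-0.04],"claw":0},{"offset":[0,0.1,0.055],"dr":[0,0,-0.06],"claw":0},{"offset":[0,0.14,0.055],"dr":[0,0,-0.08],"claw":0},{"offset":[0,0.18,0.055],"dr":[0,0,-0.09],"claw":0}])

```text
clock: 3.95
tool_pos: [554.7, -114.0, 331.2]
eef_rot: [0.0, 0.99, 0.141, 0.001]
ft_force: [1.5, -0.3, -1.8]
gripper_width: 0.17
grip_force: 30.0
```

>>> drive_tool(series=[{"offset":[0,0.04,0],"dr":[0,0,0],"claw":0},{"offset":[0,0.08,0],"dr":[0,0,0],"claw":0},{"offset":[0,0.12,0],"dr":[0,0,0],"claw":0},{"offset":[0,0.16,0],"dr":[0,0,0],"claw":0},{"offset":[0,0.2,0],"dr":[0,0,0],"claw":0}])

```text
clock: 4.37
tool_pos: [554.5, 86.3, 330.4]
eef_rot: [0.0, 0.99, 0.142, 0.0]
ft_force: [0.6, -0.5, -3.2]
gripper_width: 0.172
grip_force: 30.0
```

>>> drive_tool(series=[{"offset":[0,0.03,0],"dr":[0,0,0],"claw":0},{"offset":[0,0.05,0],"dr":[0,0,0],"claw":0},{"offset":[0,0.057,0],"dr":[0,0,0],"claw":0},{"offset":[0,0.057,0],"dr":[0,0,0],"claw":0},{"offset":[0,0.057,0],"dr":[0,0,0],"claw":0}])

```text
clock: 4.78
tool_pos: [555.0, 140.6, 329.8]
eef_rot: [0.001, 0.99, 0.142, -0.0]
ft_force: [-0.3, -0.9, -3.1]
gripper_width: 0.171
grip_force: 30.0
```

```bash
python3 - <<'E'
from h import *
m,im=wrist("w3")
y=hsv(im,(15,120,80),(35,255,255));c=biggest(y);print(cv2.contourArea(c),cv2.boundingRect(c))
el=cv2.fitEllipse(cv2.convexHull(c));print(el,plane(m,el[0],34))
E
```

```text
tcp [555.  140.6 329.8] toolx yaw 0.2854 t 4.7833 F [-0.3 -0.9 -3.1] grip 0.1709615455679294 29.989624321460724
4350.5 (148, 80, 75, 76)
((185.0199432373047, 117.41152954101562), (72.46232604980469, 78.07630157470703), 140.86814880371094) [595.35330656 225.53550294  34.        ]
```

View pics/w3.png

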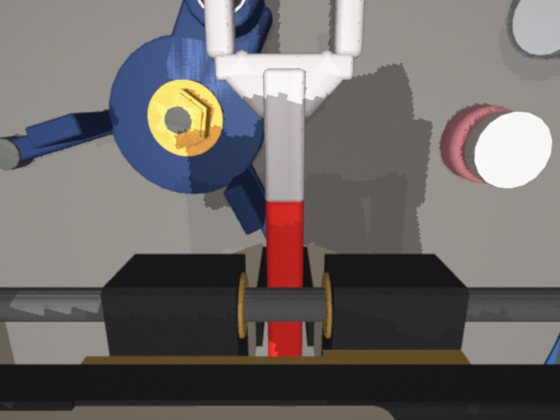

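The nut is clearly visible left of the handle: flange centre (185,117), hexagon edges to its right near (205,110). Measuring the hexagon's edge direction modulo 60° on the rectified nut plane.

```bash
cat >> h.py <<'E'
def edgeyaw(m,im,c,z=51,r=28,S=8,out=None):
    n=int(2*r*S);P=[(-r,-r),(r,-r),(r,r),(-r,r)]
    src=np.float32([proj(m,[c[0]+a,c[1]+b,z]) for a,b in P]);dst=np.float32([((a+r)*S,(r-b)*S) for a,b in P])
    H=cv2.getPerspectiveTransform(src,dst);w=cv2.warpPerspective(im,H,(n,n),flags=cv2.INTER_CUBIC)
    if out:cv2.imwrite(f"pics/{out}.png",w)
    L=cv2.createLineSegmentDetector().detect(cv2.GaussianBlur(cv2.cvtColor(w,cv2.COLOR_BGR2GRAY),(0,0),3))[0][:,0]
    for x0,y0,x1,y1 in sorted(L,key=lambda l:-np.hypot(l[2]-l[0],l[3]-l[1]))[:14]:
        d=np.array([x1-x0,-(y1-y0)])/S;mid=np.array([(x0+x1)/2/S-r,r-(y0+y1)/2/S])
        print("len %.1f dir mod60 %.1f mid %s"%(np.hypot(*d),np.degrees(np.arctan2(d[1],d[0]))%60,mid.round(1)))
    return w
E
python3 - <<'E'
from h import *
m=bot.camera_model("wrist");im=cv2.imread("pics/w3.png")
edgeyaw(m,im,(595.3,225.5),out="rect3")
E
```

```text
len 20.6 dir mod60 8.3 mid [  2.5 -18.8]
len 19.8 dir mod60 8.9 mid [16.2 -8. ]
len 10.8 dir mod60 32.7 mid [-23.6  -6.5]
len 10.8 dir mod60 57.8 mid [ 22.8 -18.3]
len 10.2 dir mod60 30.4 mid [14.  16.9]
len 9.6 dir mod60 4.8 mid [  4.2 -16.6]
len 9.5 dir mod60 52.5 mid [ 4.9 20.1]
len 9.1 dir mod60 7.4 mid [  5.1 -15.1]
len 9.0 dir mod60 4.4 mid [  2.9 -22. ]
len 9.0 dir mod60 35.5 mid [ 16.3 -25.4]
len 9.0 dir mod60 9.1 mid [21.1 11. ]
len 9.0 dir mod60 19.3 mid [26.2 -9.8]
len 8.3 dir mod60 50.5 mid [25.3  3.5]
len 7.9 dir mod60 8.4 mid [-18.1 -20.8]
```

View pics/rect3.png

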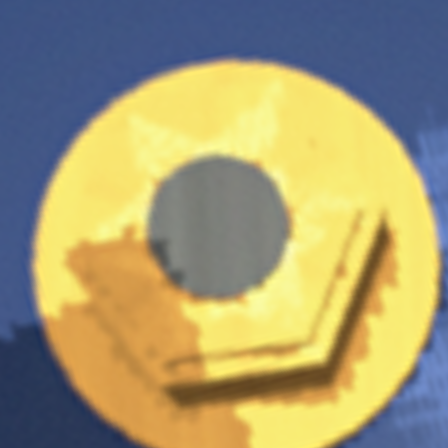

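The rectified crop shows two clear flats at 8.5° mod 60° in the world frame, which puts the joint at about 1.75, within the stated range. Moving to hover over the nut at yaw 0.148.

>>> drive_tool(series=[{"offset":[-0.025,0.022,-0.01],"dr":[0,0,-0.045],"claw":0},{"offset":[-0.05,0.045,-0.02],"dr":[0,0,-0.09],"claw":0},{"offset":[-0.073,0.067,-0.03],"dr":[0,0,-0.137],"claw":0},{"offset":[-0.073,0.067,-0.03],"dr":[0,0,-0.137],"claw":0},{"offset":[-0.073,0.067,-0.03],"dr":[0,0,-0.137],"claw":0}])

```text
clock: 5.25
tool_pos: [481.1, 208.2, 299.5]
eef_rot: [0.0, 0.997, 0.075, -0.001]
ft_force: [0.9, -0.7, -1.6]
gripper_width: 0.172
grip_force: 30.0
```

>>> drive_tool(series=[{"offset":[0,0,0],"dr":[0,0,0],"claw":0},{"offset":[0,0,0],"dr":[0,0,0],"claw":0},{"offset":[0,0,0],"dr":[0,0,0],"claw":0},{"offset":[0,0,0],"dr":[0,0,0],"claw":0},{"offset":[0,0,0],"dr":[0,0,0],"claw":0}])

```text
clock: 5.67
tool_pos: [482.5, 207.9, 299.8]
eef_rot: [0.0, 0.997, 0.074, 0.0]
ft_force: [-0.3, -1.0, -3.5]
gripper_width: 0.174
grip_force: 30.0
```

```bash
python3 - <<'E'
from h import *
m,im=wrist("w4")
s=bot.read_state();T=s["tool_pos"];q=s["eef_rot"];a=2*np.arctan2(q[2],q[1]);u=np.array([np.cos(a),np.sin(a)]);v=np.array([-u[1],u[0]])
y=hsv(im,(15,120,80),(35,255,255));c=biggest(y);print(cv2.contourArea(c),cv2.boundingRect(c))
# grey stud inside: centroid
k=np.zeros(y.shape,np.uint8);cv2.drawContours(k,[cv2.convexHull(c)],-1,255,-1)
g=hsv(im,(0,0,60),(180,60,200))&cv2.erode(k,np.ones((9,9)));gc=biggest(g);el=cv2.fitEllipse(gc);print("stud",el)
X=plane(m,el[0],53.5)[:2];print(X,"along,lat",(X-T[:2])@u,(X-T[:2])@v)
# jaw: prong inner edges in rows, z of jaw top
zj=T[2]-181.6+10
w=hsv(im,(0,0,170),(180,50,255))
for r in(10,25,40):
    xs=np.flatnonzero(w[r]);xs=xs[(xs>180)&(xs<400)];L=xs[xs<284];R=xs[xs>284]
    if len(L)*len(R):
        p=[plane(m,(L.min(),r),zj),plane(m,(L.max(),r),zj),plane(m,(R.min(),r),zj),plane(m,(R.max(),r),zj)]
        print(r,L.min(),L.max(),R.min(),R.max(),[(round((x[:2]-T[:2])@u,1),round((x[:2]-T[:2])@v,1)) for x in p])
cv2.imwrite("pics/w4z.png",cv2.resize(im[0:140,150:420],None,fx=2.9,fy=2.9,interpolation=cv2.INTER_CUBIC))
edgeyaw(m,im,(595.2,225.1),out="rect4")
E
```

```text
tcp [482.5 207.9 299.8] toolx yaw 0.1473 t 5.6667 F [-0.3 -1.  -3.5] grip 0.17399090093412897 29.989711940288544
3414.0 (82, 350, 388, 14)
stud ((312.0, 354.5), (0.0, 1.0), 0.0)
[387.14341493 172.68131571] along,lat -99.42911114558854 -21.0237801189056
10 181 241 336 397 [(np.float64(106.9), np.float64(36.8)), (np.float64(107.0), np.float64(14.7)), (np.float64(107.0), np.float64(-20.2)), (np.float64(107.0), np.float64(-42.6))]
25 181 231 295 399 [(np.float64(101.9), np.float64(37.1)), (np.float64(101.9), np.float64(18.6)), (np.float64(101.9), np.float64(-5.2)), (np.float64(101.9), np.float64(-43.8))]
40 206 232 335 399 [(np.float64(96.8), np.float64(28.2)), (np.float64(96.8), np.float64(18.4)), (np.float64(96.8), np.float64(-20.2)), (np.float64(96.8), np.float64(-44.2))]
len 56.4 dir mod60 38.5 mid [14.6  0.1]
len 9.7 dir mod60 11.6 mid [-9.1 24.7]
len 9.3 dir mod60 42.1 mid [ 13.2 -18.5]
len 9.2 dir mod60 20.5 mid [  5.6 -23.2]
len 8.7 dir mod60 7.5 mid [-11.1  26.5]
len 7.6 dir mod60 2.7 mid [ -2.5 -24.9]
len 6.6 dir mod60 11.8 mid [ 8.  -1.6]
len 6.4 dir mod60 38.0 mid [-15.9  14.6]
len 6.3 dir mod60 3.3 mid [-3.9 27.3]
len 6.3 dir mod60 23.3 mid [-9.1  2.3]
len 5.8 dir mod60 2.8 mid [-1.7 19.1]
len 5.8 dir mod60 11.2 mid [5.9 6.9]
len 5.5 dir mod60 2.3 mid [-7.8 -4. ]
len 5.4 dir mod60 37.0 mid [ 7.2 23. ]
```

View pics/w4z.png

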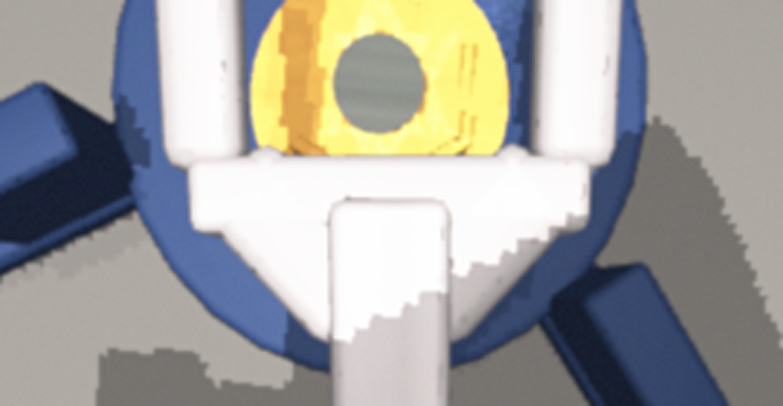

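The crop from above shows the nut between the prongs: stud at full-image (281,29), prong mid-line at about 284, so the nut sits about 2 mm left of the jaw line. Flats are parallel to the prongs. Shifting left and descending to a lower hover.

>>> drive_tool(series=[{"offset":[-0.0003,0.0018,-0.02],"dr":[0,0,0],"claw":0},{"offset":[-0.0003,0.0018,-0.04],"dr":[0,0,0],"claw":0},{"offset":[-0.0003,0.0018,-0.048],"dr":[0,0,0],"claw":0},{"offset":[-0.0003,0.0018,-0.048],"dr":[0,0,0],"claw":0},{"offset":[-0.0003,0.0018,-0.048],"dr":[0,0,0],"claw":0}])

```text
clock: 6.13
tool_pos: [481.8, 210.3, 251.8]
eef_rot: [0.0, 0.997, 0.074, -0.0]
ft_force: [0.1, 0.5, -1.8]
gripper_width: 0.172
grip_force: 30.0
```

>>> drive_tool(series=[{"offset":[0,0,0],"dr":[0,0,0],"claw":0},{"offset":[0,0,0],"dr":[0,0,0],"claw":0},{"offset":[0,0,0],"dr":[0,0,0],"claw":0},{"offset":[0,0,0],"dr":[0,0,0],"claw":0},{"offset":[0,0,0],"dr":[0,0,0],"claw":0}])

```text
clock: 6.55
tool_pos: [481.8, 210.4, 252.1]
eef_rot: [-0.0, 0.997, 0.074, 0.0]
ft_force: [-0.2, -0.0, -2.2]
gripper_width: 0.168
grip_force: 30.0
```

```bash
python3 - <<'E'
from h import *
m4=np.array
m,im=wrist("w5")
s=bot.read_state();T=s["tool_pos"];q=s["eef_rot"];a=2*np.arctan2(q[2],q[1]);u=np.array([np.cos(a),np.sin(a)]);v=np.array([-u[1],u[0]])
for n,p,z,dz in(("stud w4",(281,28.6),53.5,49.8-2),):pass
k=im[0:70,200:370]
for r in(5,15,30):
    g=cv2.GaussianBlur(im,(0,0),1)[r].astype(int);d=np.abs(np.diff(g,axis=0)).sum(1)
    pk=[i for i in range(205,365) if d[i]>25 and d[i]==d[i-2:i+3].max()]
    print(r,[(i,int(d[i])) for i in pk])
print("lat per px at z51:",np.linalg.norm(plane(m,(285,10),51)-plane(m,(284,10),51)),"z34",np.linalg.norm(plane(m,(285,10),34)-plane(m,(284,10),34)), "along row10 z51",(plane(m,(284,10),51)[:2]-T[:2])@u,"lat of col284.4",(plane(m,(284.4,10),51)[:2]-T[:2])@v)
cv2.imwrite("pics/w5z.png",cv2.resize(k,None,fx=4.7,fy=4.7,interpolation=cv2.INTER_CUBIC))
E
```

```text
tcp [481.8 210.4 252.1] toolx yaw 0.1487 t 6.55 F [-0.2 -0.  -2.2] grip 0.16816768807403448 29.98979240655899
5 [(230, 79), (234, 49), (244, 53), (265, 70), (305, 63), (330, 53), (336, 82), (363, 105)]
15 [(231, 82), (244, 62), (266, 76), (306, 68), (336, 77), (362, 104)]
30 [(205, 105), (231, 86), (246, 52), (322, 26), (331, 66), (332, 66), (335, 82), (362, 100)]
lat per px at z51: 0.43958133036070657 z34 0.48100912639751575 along row10 z51 113.16972344087509 lat of col284.4 -0.9628195312108456
```

View pics/w5z.png

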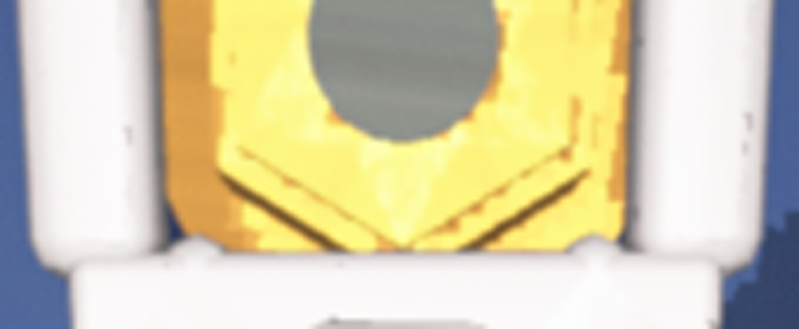

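Nut and jaw line up closely: hexagon mid at crop x≈404 against prong mid 397, i.e. 0.6 mm right, with symmetric slopes so the yaw is good. Descending carefully.

>>> drive_tool(series=[{"offset":[-0.0014,-0.0008,-0.006],"dr":[0,0,0],"claw":0},{"offset":[-0.0014,-0.0008,-0.012],"dr":[0,0,0],"claw":0},{"offset":[-0.0014,-0.0008,-0.018],"dr":[0,0,0],"claw":0},{"offset":[-0.0014,-0.0008,-0.022],"dr":[0,0,0],"claw":0},{"offset":[-0.0014,-0.0008,-0.025],"dr":[0,0,0],"claw":0}])

```text
clock: 7.02
tool_pos: [480.1, 209.5, 225.8]
eef_rot: [0.0, 0.997, 0.074, -0.001]
ft_force: [-0.0, 0.3, -1.9]
gripper_width: 0.169
grip_force: 30.0
```

>>> drive_tool(series=[{"offset":[0,0,0],"dr":[0,0,0],"claw":0},{"offset":[0,0,-0.002],"dr":[0,0,0],"claw":0},{"offset":[0,0,-0.004],"dr":[0,0,0],"claw":0},{"offset":[0,0,-0.006],"dr":[0,0,0],"claw":0},{"offset":[0,0,-0.006],"dr":[0,0,0],"claw":0}])

```text
clock: 7.43
tool_pos: [480.3, 209.6, 220.5]
eef_rot: [0.0, 0.997, 0.074, -0.0]
ft_force: [0.2, -0.5, -2.3]
gripper_width: 0.171
grip_force: 30.0
```

```bash
cat > arc.py <<'E'
import sys,numpy as np
N=np.array([float(sys.argv[1]),float(sys.argv[2])]);R=float(sys.argv[3]);t0,t1=map(float,sys.argv[4:6]);n=int(sys.argv[6])
P=lambda t:N-R*np.array([np.cos(t),np.sin(t)])
T=np.linspace(t0,t1,n+1)
for c in range(0,n,5):
    print("call",[[*(P(T[i])-P(T[c])).round(1),round(T[i]-T[c],3)] for i in range(c+1,min(c+6,n+1))])
E
python3 arc.py 593.8 226.6 114.8 0.148 -0.832 15
```

```text
call [[np.float64(-0.9), np.float64(7.4), np.float64(-0.065)], [np.float64(-1.2), np.float64(14.9), np.float64(-0.131)], [np.float64(-1.1), np.float64(22.4), np.float64(-0.196)], [np.float64(-0.5), np.float64(29.9), np.float64(-0.261)], [np.float64(0.6), np.float64(37.3), np.float64(-0.327)]]
call [[np.float64(1.6), np.float64(7.3), np.float64(-0.065)], [np.float64(3.6), np.float64(14.5), np.float64(-0.131)], [np.float64(6.1), np.float64(21.6), np.float64(-0.196)], [np.float64(9.1), np.float64(28.5), np.float64(-0.261)], [np.float64(12.5), np.float64(35.2), np.float64(-0.327)]]
call [[np.float64(3.8), np.float64(6.4), np.float64(-0.065)], [np.float64(8.1), np.float64(12.6), np.float64(-0.131)], [np.float64(12.7), np.float64(18.5), np.float64(-0.196)], [np.float64(17.8), np.float64(24.1), np.float64(-0.261)], [np.float64(23.1), np.float64(29.3), np.float64(-0.327)]]
```

>>> drive_tool(series=[{"offset":[0,0,-0.001],"dr":[0,0,0],"claw":0},{"offset":[0,0,-0.002],"dr":[0,0,0],"claw":0},{"offset":[0,0,-0.003],"dr":[0,0,0],"claw":0},{"offset":[0,0,-0.0035],"dr":[0,0,0],"claw":0},{"offset":[0,0,-0.0035],"dr":[0,0,0],"claw":0}])

```text
clock: 7.85
tool_pos: [480.3, 209.6, 217.2]
eef_rot: [0.0, 0.997, 0.074, -0.0]
ft_force: [-0.1, 0.2, -2.2]
gripper_width: 0.169
grip_force: 30.0
```

>>> drive_tool(series=[{"offset":[-0.0009,0.0074,0],"dr":[0,0,-0.065],"claw":0},{"offset":[-0.0012,0.0149,0],"dr":[0,0,-0.131],"claw":0},{"offset":[-0.0011,0.0224,0],"dr":[0,0,-0.196],"claw":0},{"offset":[-0.0005,0.0299,0],"dr":[0,0,-0.261],"claw":0},{"offset":[0.0006,0.0373,0],"dr":[0,0,-0.327],"claw":0}])

```text
clock: 8.27
tool_pos: [480.8, 246.9, 217.2]
eef_rot: [0.0, 0.996, -0.091, -0.0]
ft_force: [0.4, -1.1, -2.6]
gripper_width: 0.173
grip_force: 30.0
```

```bash
python3 - <<'E'
from h import *
m,im=wrist("w6");print(bot.read_state()["torque"].round(2))
edgeyaw(m,im,(593.8,226.6),r=25)
E
```

```text
tcp [480.8 246.9 217.2] toolx yaw -0.1816 t 8.2667 F [ 0.4 -1.1 -2.6] grip 0.17303433077511698 29.990462064743042
[-0.49  0.29 -0.28]
len 50.3 dir mod60 19.7 mid [-5.7  0.1]
len 19.7 dir mod60 1.2 mid [-15.7   7.6]
len 18.8 dir mod60 1.2 mid [-17.5   7.9]
len 18.1 dir mod60 1.4 mid [-17.6  -7.9]
len 15.1 dir mod60 1.3 mid [-16.5  -7.1]
len 13.5 dir mod60 50.0 mid [-9.9 20.2]
len 9.2 dir mod60 50.3 mid [-17.9 -15.1]
len 8.9 dir mod60 50.7 mid [-18.9 -16.4]
len 6.8 dir mod60 54.9 mid [-9.3 18.7]
len 4.9 dir mod60 2.7 mid [-11.3 -15.7]
len 4.4 dir mod60 47.2 mid [-14.7  19.7]
len 4.3 dir mod60 19.3 mid [-7.6  0.9]
len 4.0 dir mod60 50.9 mid [-6.   4.6]
len 3.8 dir mod60 47.1 mid [-12.6 -17.5]
```

>>> drive_tool(series=[{"offset":[0.0016,0.0073,0],"dr":[0,0,-0.065],"claw":0},{"offset":[0.0036,0.0145,0],"dr":[0,0,-0.131],"claw":0},{"offset":[0.0061,0.0216,0],"dr":[0,0,-0.196],"claw":0},{"offset":[0.0091,0.0285,0],"dr":[0,0,-0.261],"claw":0},{"offset":[0.0125,0.0352,0],"dr":[0,0,-0.327],"claw":0}])

```text
clock: 8.73
tool_pos: [493.2, 281.9, 217.1]
eef_rot: [0.001, 0.968, -0.251, -0.0]
ft_force: [-0.2, -1.3, -1.4]
gripper_width: 0.169
grip_force: 30.0
```

>>> drive_tool(series=[{"offset":[0.0038,0.0064,0],"dr":[0,0,-0.065],"claw":0},{"offset":[0.0081,0.0126,0],"dr":[0,0,-0.131],"claw":0},{"offset":[0.0127,0.0185,0],"dr":[0,0,-0.196],"claw":0},{"offset":[0.0178,0.0241,0],"dr":[0,0,-0.261],"claw":0},{"offset":[0.0231,0.0293,0],"dr":[0,0,-0.327],"claw":0}])

```text
clock: 9.15
tool_pos: [516.4, 311.1, 217.2]
eef_rot: [0.0, 0.914, -0.405, -0.0]
ft_force: [0.4, -1.6, -2.7]
gripper_width: 0.173
grip_force: 30.0
```

```bash
python3 - <<'E'
from h import *
m,im=wrist("w7");print(bot.read_state()["torque"].round(2))
edgeyaw(m,im,(593.8,226.6),r=25)
E
python3 arc.py 593.8 226.6 114.8 -0.832 -0.632 5
```

```text
tcp [516.4 311.1 217.2] toolx yaw -0.8338 t 9.15 F [ 0.4 -1.6 -2.7] grip 0.1731898884370364 29.98677670955658
[ 0.25  0.83 -0.31]
len 59.2 dir mod60 42.2 mid [-2.8  4.9]
len 20.3 dir mod60 24.4 mid [-7.3 15.8]
len 19.1 dir mod60 24.6 mid [-17.3   1.9]
len 18.9 dir mod60 24.6 mid [-8.6 17.3]
len 11.4 dir mod60 25.4 mid [-18.4   1.9]
len 10.1 dir mod60 12.7 mid [ 6.4 21.2]
len 10.0 dir mod60 12.4 mid [ 4.5 21.2]
len 6.7 dir mod60 12.2 mid [-22.   -1.6]
len 6.6 dir mod60 12.3 mid [-22.6  -2.8]
len 6.4 dir mod60 25.2 mid [-2.2 14.7]
len 6.0 dir mod60 21.8 mid [-17.7  10.4]
len 4.7 dir mod60 24.5 mid [-3.4 15.1]
len 4.2 dir mod60 8.2 mid [-7.2  2.7]
len 3.9 dir mod60 21.1 mid [-1.8  7.4]
call [[np.float64(-3.3), np.float64(-3.2), np.float64(0.04)], [np.float64(-6.5), np.float64(-6.4), np.float64(0.08)], [np.float64(-9.6), np.float64(-9.9), np.float64(0.12)], [np.float64(-12.5), np.float64(-13.4), np.float64(0.16)], [np.float64(-15.3), np.float64(-17.1), np.float64(0.2)]]
```

>>> drive_tool(series=[{"offset":[-0.0033,-0.0032,0],"dr":[0,0,0.04],"claw":0},{"offset":[-0.0065,-0.0064,0],"dr":[0,0,0.08],"claw":0},{"offset":[-0.0096,-0.0099,0],"dr":[0,0,0.12],"claw":0},{"offset":[-0.0125,-0.0134,0],"dr":[0,0,0.16],"claw":0},{"offset":[-0.0153,-0.0171,0],"dr":[0,0,0.2],"claw":0}])

```text
clock: 9.62
tool_pos: [500.8, 294.1, 217.2]
eef_rot: [0.0, 0.951, -0.308, -0.0]
ft_force: [0.8, 0.5, -2.2]
gripper_width: 0.175
grip_force: 30.0
```

>>> drive_tool(series=[{"offset":[0,0,0],"dr":[0,0,0],"claw":0},{"offset":[0,0,0.004],"dr":[0,0,0],"claw":0},{"offset":[0,0,0.01],"dr":[0,0,0],"claw":0},{"offset":[0,0,0.02],"dr":[0,0,0],"claw":0},{"offset":[0,0,0.035],"dr":[0,0,0],"claw":0}])

```text
clock: 10.03
tool_pos: [501.0, 294.4, 252.5]
eef_rot: [0.001, 0.95, -0.311, -0.0]
ft_force: [0.8, -0.1, -1.7]
gripper_width: 0.169
grip_force: 30.0
```

```bash
cat >> h.py <<'E'
def rows(im,rr=(5,10,15,30)):
    for r in rr:
        g=cv2.GaussianBlur(im,(0,0),1)[r].astype(int);d=np.abs(np.diff(g,axis=0)).sum(1)
        print(r,[(i,int(d[i])) for i in range(205,365) if d[i]>25 and d[i]==d[i-2:i+3].max()])
E
python3 - <<'E'
from h import *
m,im=wrist("w8");rows(im)
edgeyaw(m,im,(593.8,226.6),r=25)
E
python3 arc.py 593.8 226.6 114.8 -0.632 0.423 10
```

```text
tcp [501.  294.4 252.5] toolx yaw -0.6323 t 10.0333 F [ 0.8 -0.1 -1.7] grip 0.16908240361273122 29.989947080612183
5 [(230, 49), (233, 60), (264, 83), (278, 43), (285, 30), (304, 47), (333, 70), (336, 88), (363, 107)]
10 [(234, 61), (265, 76), (287, 41), (294, 29), (303, 55), (336, 81), (363, 107)]
15 [(234, 68), (267, 69), (296, 44), (302, 56), (324, 28), (336, 94), (363, 105)]
30 [(205, 58), (231, 50), (234, 61), (333, 70), (337, 76), (362, 106)]
len 62.0 dir mod60 53.8 mid [3.4 0.1]
len 17.9 dir mod60 23.8 mid [-6.1 16.2]
len 17.3 dir mod60 23.8 mid [-17.4   1.1]
len 14.6 dir mod60 24.1 mid [-18.8   0.8]
len 14.2 dir mod60 23.8 mid [-6.4 17.6]
len 14.2 dir mod60 23.9 mid [ 8.7 20.7]
len 13.7 dir mod60 24.3 mid [-16.9 -14.5]
len 11.7 dir mod60 24.1 mid [10.5 21.2]
len 10.0 dir mod60 24.0 mid [-16.2 -16.7]
len 6.7 dir mod60 39.9 mid [3.7 7.4]
len 6.1 dir mod60 32.2 mid [-3.7  6.6]
len 5.9 dir mod60 23.9 mid [-7.9 -0.4]
len 3.6 dir mod60 1.5 mid [-5.3 -2.6]
len 3.6 dir mod60 12.6 mid [-23.8  -9.4]
call [[np.float64(-6.6), np.float64(-10.1), np.float64(0.106)], [np.float64(-12.1), np.float64(-20.9), np.float64(0.211)], [np.float64(-16.5), np.float64(-32.2), np.float64(0.316)], [np.float64(-19.7), np.float64(-43.9), np.float64(0.422)], [np.float64(-21.5), np.float64(-55.8), np.float64(0.528)]]
call [[np.float64(-0.6), np.float64(-12.1), np.float64(0.106)], [np.float64(0.0), np.float64(-24.2), np.float64(0.211)], [np.float64(1.9), np.float64(-36.1), np.float64(0.316)], [np.float64(5.1), np.float64(-47.8), np.float64(0.422)], [np.float64(9.5), np.float64(-59.1), np.float64(0.528)]]
```

>>> drive_tool(series=[{"offset":[-0.0066,-0.0101,0],"dr":[0,0,0.106],"claw":0},{"offset":[-0.0121,-0.0209,0],"dr":[0,0,0.211],"claw":0},{"offset":[-0.0165,-0.0322,0],"dr":[0,0,0.316],"claw":0},{"offset":[-0.0197,-0.0439,0],"dr":[0,0,0.422],"claw":0},{"offset":[-0.0215,-0.0558,0],"dr":[0,0,0.528],"claw":0}])

```text
clock: 10.5
tool_pos: [479.5, 238.4, 252.8]
eef_rot: [-0.0, 0.999, -0.049, 0.0]
ft_force: [0.3, -0.4, -2.9]
gripper_width: 0.171
grip_force: 30.0
```

>>> drive_tool(series=[{"offset":[-0.0006,-0.0121,0],"dr":[0,0,0.106],"claw":0},{"offset":[0,-0.0242,0],"dr":[0,0,0.211],"claw":0},{"offset":[0.0019,-0.0361,0],"dr":[0,0,0.316],"claw":0},{"offset":[0.0051,-0.0478,0],"dr":[0,0,0.422],"claw":0},{"offset":[0.0093,-0.0585,0],"dr":[0,0,0.522],"claw":0}])

```text
clock: 10.92
tool_pos: [489.2, 179.4, 252.8]
eef_rot: [0.0, 0.978, 0.21, 0.0]
ft_force: [0.1, -1.2, -2.5]
gripper_width: 0.171
grip_force: 30.0
```

>>> drive_tool(series=[{"offset":[0,0,0],"dr":[0,0,0],"claw":0},{"offset":[0,0,0],"dr":[0,0,0],"claw":0},{"offset":[0,0,0],"dr":[0,0,0],"claw":0},{"offset":[0,0,0],"dr":[0,0,0],"claw":0},{"offset":[0,0,0],"dr":[0,0,0],"claw":0}])

```text
clock: 11.33
tool_pos: [488.8, 181.0, 252.3]
eef_rot: [-0.0, 0.978, 0.207, 0.0]
ft_force: [-1.1, 0.2, -2.7]
gripper_width: 0.175
grip_force: 30.0
```

```bash
python3 - <<'E'
from h import *
m,im=wrist("w9");rows(im)
edgeyaw(m,im,(593.8,226.6),r=25)
E
python3 arc.py 593.8 226.6 114.8 0.418 -0.682 15
```

```text
tcp [488.8 181.  252.3] toolx yaw 0.4176 t 11.3333 F [-1.1  0.2 -2.7] grip 0.17455623682719565 29.989832639694214
5 [(230, 87), (245, 44), (265, 72), (306, 62), (332, 71), (336, 83), (363, 105)]
10 [(230, 84), (234, 56), (248, 31), (266, 67), (305, 65), (333, 77), (336, 78), (362, 103)]
15 [(231, 82), (234, 58), (246, 35), (247, 35), (267, 59), (303, 61), (332, 76), (335, 80), (358, 32), (362, 106)]
30 [(205, 104), (231, 85), (246, 50), (332, 76), (335, 80), (362, 102)]
len 54.9 dir mod60 54.0 mid [2.5 0.1]
len 18.2 dir mod60 24.0 mid [-17.3   2.3]
len 18.0 dir mod60 24.0 mid [ -9.4 -15.7]
len 15.3 dir mod60 24.1 mid [-15.2  18.7]
len 12.3 dir mod60 24.1 mid [-10.4 -16.8]
len 12.2 dir mod60 23.9 mid [-13.  18.]
len 10.6 dir mod60 23.4 mid [-18.8   0.7]
len 10.4 dir mod60 23.7 mid [  6.1 -22.7]
len 7.8 dir mod60 23.6 mid [  1.  -23.3]
len 6.8 dir mod60 17.3 mid [-7.6  1.7]
len 6.0 dir mod60 33.2 mid [-4.3  6.5]
len 4.9 dir mod60 53.7 mid [-23.6 -10. ]
len 4.8 dir mod60 46.2 mid [-7.3 -3.5]
len 4.8 dir mod60 22.9 mid [  6.5 -20.8]
call [[np.float64(-3.1), np.float64(7.8), np.float64(-0.073)], [np.float64(-5.7), np.float64(15.8), np.float64(-0.147)], [np.float64(-7.6), np.float64(24.0), np.float64(-0.22)], [np.float64(-9.0), np.float64(32.3), np.float64(-0.293)], [np.float64(-9.7), np.float64(40.7), np.float64(-0.367)]]
call [[np.float64(-0.1), np.float64(8.4), np.float64(-0.073)], [np.float64(0.4), np.float64(16.8), np.float64(-0.147)], [np.float64(1.5), np.float64(25.2), np.float64(-0.22)], [np.float64(3.2), np.float64(33.4), np.float64(-0.293)], [np.float64(5.5), np.float64(41.5), np.float64(-0.367)]]
call [[np.float64(2.9), np.float64(7.9), np.float64(-0.073)], [np.float64(6.4), np.float64(15.6), np.float64(-0.147)], [np.float64(10.4), np.float64(23.0), np.float64(-0.22)], [np.float64(15.0), np.float64(30.0), np.float64(-0.293)], [np.float64(20.0), np.float64(36.8), np.float64(-0.367)]]
```

Aligned. Reseating.

>>> drive_tool(series=[{"offset":[0,0,-0.008],"dr":[0,0,0],"claw":0},{"offset":[0,0,-0.016],"dr":[0,0,0],"claw":0},{"offset":[0,0,-0.022],"dr":[0,0,0],"claw":0},{"offset":[0,0,-0.025],"dr":[0,0,0],"claw":0},{"offset":[0,0,-0.028],"dr":[0,0,0],"claw":0}])

```text
clock: 11.8
tool_pos: [488.8, 179.9, 223.4]
eef_rot: [0.0, 0.978, 0.207, -0.001]
ft_force: [0.3, 0.5, -2.5]
gripper_width: 0.169
grip_force: 30.0
```

>>> drive_tool(series=[{"offset":[0,0,-0.002],"dr":[0,0,0],"claw":0},{"offset":[0,0,-0.004],"dr":[0,0,0],"claw":0},{"offset":[0,0,-0.006],"dr":[0,0,0],"claw":0},{"offset":[0,0,-0.007],"dr":[0,0,0],"claw":0},{"offset":[0,0,-0.007],"dr":[0,0,0],"claw":0}])

```text
clock: 12.22
tool_pos: [489.0, 180.0, 217.1]
eef_rot: [0.0, 0.978, 0.207, -0.0]
ft_force: [0.7, -0.0, -3.4]
gripper_width: 0.171
grip_force: 30.0
```

>>> drive_tool(series=[{"offset":[-0.0031,0.0078,0],"dr":[0,0,-0.073],"claw":0},{"offset":[-0.0057,0.0158,0],"dr":[0,0,-0.147],"claw":0},{"offset":[-0.0076,0.024,0],"dr":[0,0,-0.22],"claw":0},{"offset":[-0.009,0.0323,0],"dr":[0,0,-0.293],"claw":0},{"offset":[-0.0097,0.0407,0],"dr":[0,0,-0.367],"claw":0}])

```text
clock: 12.63
tool_pos: [479.2, 220.8, 217.4]
eef_rot: [0.0, 1.0, 0.023, 0.0]
ft_force: [0.4, -1.2, -2.5]
gripper_width: 0.169
grip_force: 30.0
```

>>> drive_tool(series=[{"offset":[-0.0001,0.0084,0],"dr":[0,0,-0.073],"claw":0},{"offset":[0.0004,0.0168,0],"dr":[0,0,-0.147],"claw":0},{"offset":[0.0015,0.0252,0],"dr":[0,0,-0.22],"claw":0},{"offset":[0.0032,0.0334,0],"dr":[0,0,-0.293],"claw":0},{"offset":[0.0055,0.0415,0],"dr":[0,0,-0.367],"claw":0}])

```text
clock: 13.05
tool_pos: [484.7, 262.3, 217.3]
eef_rot: [0.0, 0.987, -0.159, -0.0]
ft_force: [0.2, -1.5, -1.4]
gripper_width: 0.171
grip_force: 30.0
```

>>> drive_tool(series=[{"offset":[0.0029,0.0079,0],"dr":[0,0,-0.073],"claw":0},{"offset":[0.0064,0.0156,0],"dr":[0,0,-0.147],"claw":0},{"offset":[0.0104,0.023,0],"dr":[0,0,-0.22],"claw":0},{"offset":[0.015,0.03,0],"dr":[0,0,-0.293],"claw":0},{"offset":[0.015,0.03,0],"dr":[0,0,-0.293],"claw":0}])

```text
clock: 13.47
tool_pos: [500.0, 293.3, 217.2]
eef_rot: [-0.0, 0.954, -0.301, 0.0]
ft_force: [-2.3, -2.0, -1.9]
gripper_width: 0.17
grip_force: 30.1
```

```bash
python3 - <<'E'
from h import *
m,im=wrist("w10");print(bot.read_state()["torque"].round(2))
edgeyaw(m,im,(593.8,226.6),r=25)
E
python3 arc.py 593.8 226.6 114.8 -0.609 -0.809 5
```

```text
tcp [500.  293.3 217.2] toolx yaw -0.6119 t 13.4667 F [-2.3 -2.  -1.9] grip 0.16989969402329014 30.086758732795715
[-0.11  0.37 -0.12]
len 32.4 dir mod60 55.0 mid [ 1.1 11.5]
len 22.2 dir mod60 54.9 mid [-14.2 -10.3]
len 20.3 dir mod60 35.9 mid [-10.4  13.9]
len 18.9 dir mod60 35.9 mid [-17.4  -1.6]
len 18.7 dir mod60 36.1 mid [-12.3  15. ]
len 13.9 dir mod60 36.7 mid [-18.7  -1.2]
len 11.6 dir mod60 24.2 mid [ 0.1 21.4]
len 8.2 dir mod60 25.0 mid [ 0.9 22.6]
len 7.9 dir mod60 24.6 mid [-21.6  -6.2]
len 7.2 dir mod60 54.9 mid [-22.4 -21.9]
len 5.8 dir mod60 17.5 mid [-7.4  1.7]
len 4.9 dir mod60 36.3 mid [-5.7 13.5]
len 4.7 dir mod60 32.7 mid [-3.7  6.7]
len 4.3 dir mod60 22.7 mid [-23.3 -18.1]
call [[np.float64(2.7), np.float64(3.7), np.float64(-0.04)], [np.float64(5.5), np.float64(7.3), np.float64(-0.08)], [np.float64(8.5), np.float64(10.8), np.float64(-0.12)], [np.float64(11.7), np.float64(14.2), np.float64(-0.16)], [np.float64(14.9), np.float64(17.4), np.float64(-0.2)]]
```

>>> drive_tool(series=[{"offset":[0.0014,0.0019,0],"dr":[0,0,-0.02],"claw":0},{"offset":[0.0027,0.0037,0],"dr":[0,0,-0.04],"claw":0},{"offset":[0.0041,0.0055,0],"dr":[0,0,-0.06],"claw":0},{"offset":[0.0055,0.0073,0],"dr":[0,0,-0.08],"claw":0},{"offset":[0.007,0.009,0],"dr":[0,0,-0.1],"claw":0}])

```text
clock: 13.93
tool_pos: [506.7, 301.2, 217.2]
eef_rot: [0.0, 0.937, -0.348, -0.0]
ft_force: [-2.9, -1.4, -1.5]
gripper_width: 0.171
grip_force: 30.0
```

>>> drive_tool(series=[{"offset":[0.0015,0.0017,0],"dr":[0,0,-0.02],"claw":0},{"offset":[0.0031,0.0034,0],"dr":[0,0,-0.04],"claw":0},{"offset":[0.0031,0.0034,0],"dr":[0,0,-0.04],"claw":0},{"offset":[0.0031,0.0034,0],"dr":[0,0,-0.04],"claw":0},{"offset":[0.0031,0.0034,0],"dr":[0,0,-0.04],"claw":0}])

```text
clock: 14.35
tool_pos: [509.9, 304.7, 217.2]
eef_rot: [-0.0, 0.931, -0.366, -0.0]
ft_force: [-2.4, 0.4, -1.9]
gripper_width: 0.169
grip_force: 30.0
```

```bash
python3 - <<'E'
from h import *
m,im=wrist("w11");print(bot.read_state()["torque"].round(2))
edgeyaw(m,im,(593.8,226.6),r=25)
E
```

```text
tcp [509.9 304.7 217.2] toolx yaw -0.749 t 14.35 F [-2.4  0.4 -1.9] grip 0.16896955376360742 30.01854568719864
[ 0.02  0.59 -0.11]
len 60.1 dir mod60 47.1 mid [-4.5  3. ]
len 20.3 dir mod60 28.4 mid [-8.4 15.2]
len 19.1 dir mod60 28.4 mid [-17.4   0.7]
len 18.5 dir mod60 28.5 mid [-10.   16.5]
len 17.5 dir mod60 28.8 mid [-18.5   3.4]
len 11.3 dir mod60 16.5 mid [ 3.3 21. ]
len 9.9 dir mod60 17.1 mid [ 4.8 21.4]
len 6.0 dir mod60 17.0 mid [-22.6  -2.6]
len 5.8 dir mod60 16.8 mid [-22.8  -4.2]
len 5.1 dir mod60 11.0 mid [-7.1  2.7]
len 3.7 dir mod60 28.1 mid [-3.1 14.5]
len 3.6 dir mod60 35.1 mid [-3.6  6.7]
len 3.4 dir mod60 29.9 mid [-8.8 11.4]
len 3.3 dir mod60 13.3 mid [-19.4  -7.4]
```

>>> drive_tool(series=[{"offset":[0.0008,0.0008,0],"dr":[0,0,-0.01],"claw":0},{"offset":[0.0016,0.0016,0],"dr":[0,0,-0.02],"claw":0},{"offset":[0.0024,0.0024,0],"dr":[0,0,-0.03],"claw":0},{"offset":[0.0032,0.0033,0],"dr":[0,0,-0.04],"claw":0},{"offset":[0.0032,0.0033,0],"dr":[0,0,-0.04],"claw":0}])

```text
clock: 14.82
tool_pos: [513.4, 307.6, 217.1]
eef_rot: [0.0, 0.923, -0.385, 0.0]
ft_force: [-1.8, -3.5, -2.2]
gripper_width: 0.171
grip_force: 30.0
```

>>> drive_tool(series=[{"offset":[0.0008,0.0008,0],"dr":[0,0,-0.01],"claw":0},{"offset":[0.0016,0.0016,0],"dr":[0,0,-0.02],"claw":0},{"offset":[0.0024,0.0023,0],"dr":[0,0,-0.03],"claw":0},{"offset":[0.0033,0.0031,0],"dr":[0,0,-0.04],"claw":0},{"offset":[0.0033,0.0031,0],"dr":[0,0,-0.04],"claw":0}])

```text
clock: 15.23
tool_pos: [516.5, 310.8, 217.1]
eef_rot: [0.0, 0.915, -0.403, 0.0]
ft_force: [-1.9, -3.8, -1.5]
gripper_width: 0.171
grip_force: 30.0
```

```bash
python3 - <<'E'
from h import *
m,im=wrist("w12");print(bot.read_state()["torque"].round(2))
edgeyaw(m,im,(593.8,226.6),r=25)
E
```

```text
tcp [516.5 310.8 217.1] toolx yaw -0.8305 t 15.2333 F [-1.9 -3.8 -1.5] grip 0.17065054333162702 29.99654531478882
[-0.76  0.59 -0.09]
len 60.7 dir mod60 42.4 mid [-2.5  4.5]
len 20.5 dir mod60 28.1 mid [-8.4 15.2]
len 18.5 dir mod60 28.3 mid [-9.7 16.7]
len 18.0 dir mod60 27.8 mid [-17.3   1.2]
len 12.7 dir mod60 28.1 mid [-7.1 13.4]
len 11.7 dir mod60 12.0 mid [ 5.1 20.6]
len 9.4 dir mod60 12.6 mid [ 6.2 21.4]
len 9.1 dir mod60 28.1 mid [-18.2   8. ]
len 7.4 dir mod60 12.9 mid [-21.7  -1.8]
len 6.7 dir mod60 28.5 mid [-18.4   0. ]
len 6.5 dir mod60 12.3 mid [-22.7  -2.7]
len 5.7 dir mod60 28.5 mid [-4.5 13.7]
len 5.0 dir mod60 37.9 mid [-4.7  5.8]
len 4.0 dir mod60 27.6 mid [-10.6  10.5]
```

The nut has stopped at 28.1° (joint ≈ 0) while the force rises: hard stop reached. Easing back and lifting.

```bash
python3 arc.py 593.8 226.6 114.8 -0.83 -0.56 5
```

```text
call [[np.float64(-4.5), np.float64(-4.3), np.float64(0.054)], [np.float64(-8.7), np.float64(-8.8), np.float64(0.108)], [np.float64(-12.6), np.float64(-13.6), np.float64(0.162)], [np.float64(-16.4), np.float64(-18.6), np.float64(0.216)], [np.float64(-19.8), np.float64(-23.7), np.float64(0.27)]]
```

>>> drive_tool(series=[{"offset":[-0.0045,-0.0043,0],"dr":[0,0,0.054],"claw":0},{"offset":[-0.0087,-0.0088,0],"dr":[0,0,0.108],"claw":0},{"offset":[-0.0126,-0.0136,0],"dr":[0,0,0.162],"claw":0},{"offset":[-0.0164,-0.0186,0],"dr":[0,0,0.216],"claw":0},{"offset":[-0.0198,-0.0237,0],"dr":[0,0,0.27],"claw":0}])

```text
clock: 15.7
tool_pos: [496.8, 287.9, 217.6]
eef_rot: [-0.001, 0.962, -0.275, 0.0]
ft_force: [-0.6, -1.0, -2.2]
gripper_width: 0.17
grip_force: 30.0
```

```bash
python3 - <<'E'
from h import *
m,im=wrist("w13");print(bot.read_state()["torque"].round(2))
edgeyaw(m,im,(593.8,226.6),r=25)
E
```

```text
tcp [496.8 287.9 217.6] toolx yaw -0.5565 t 15.7 F [-0.6 -1.  -2.2] grip 0.16974703698833601 30.004049241542816
[-0.01  0.2   0.02]
len 58.7 dir mod60 58.1 mid [-6.   0.1]
len 20.0 dir mod60 28.6 mid [-17.5   0.5]
len 19.7 dir mod60 28.3 mid [-8.6 15.1]
len 19.1 dir mod60 28.7 mid [-19.   2.]
len 18.4 dir mod60 28.5 mid [-10.5  15.9]
len 9.6 dir mod60 28.8 mid [ 1.2 22.5]
len 6.6 dir mod60 28.6 mid [-22.2 -18.3]
len 6.4 dir mod60 28.2 mid [-22.4  -5.6]
len 5.3 dir mod60 28.1 mid [-22.9  -6.9]
len 5.2 dir mod60 51.1 mid [-6.   4.5]
len 5.1 dir mod60 21.8 mid [-7.9  0.2]
len 4.2 dir mod60 26.1 mid [ 2.9 20. ]
len 3.3 dir mod60 33.4 mid [-3.1 23.6]
len 3.2 dir mod60 32.6 mid [-3.2  7.1]
```

>>> drive_tool(series=[{"offset":[0,0,0.003],"dr":[0,0,0],"claw":0},{"offset":[0,0,0.01],"dr":[0,0,0],"claw":0},{"offset":[0,0,0.03],"dr":[0,0,0],"claw":0},{"offset":[0,0,0.065],"dr":[0,0,0],"claw":0},{"offset":[0,0,0.1],"dr":[0,0,0],"claw":0}])

```text
clock: 16.17
tool_pos: [496.6, 287.9, 318.5]
eef_rot: [0.0, 0.961, -0.277, -0.0]
ft_force: [0.8, 0.1, -1.8]
gripper_width: 0.172
grip_force: 30.0
```

```bash
python3 - <<'E'
from h import *
m,im=wrist("w14");edgeyaw(m,im,(593.8,226.6),r=25)
for n,r in(("scene",[(143,240),(226,182),(270,210),(188,268)]),("side",[(219.5,167),(323.5,178),(316,224),(203,211)])):
    p=np.array([plane(M[n],q,3)[:2] for q in r]);print(p.round(0).tolist(),p.mean(0))
E
```

```text
tcp [496.6 287.9 318.5] toolx yaw -0.5607 t 16.1667 F [ 0.8  0.1 -1.8] grip 0.17234529669020607 29.989273846149445
len 35.8 dir mod60 57.9 mid [15.4 -9.8]
len 13.3 dir mod60 54.0 mid [21.4 10.7]
len 9.3 dir mod60 20.9 mid [-17.4 -18.8]
len 9.0 dir mod60 4.0 mid [  1.7 -24.1]
len 9.0 dir mod60 18.1 mid [15.3 19.5]
len 8.1 dir mod60 38.6 mid [4.  7.1]
len 7.5 dir mod60 27.1 mid [ 9.6 -1.3]
len 7.4 dir mod60 27.9 mid [ 4.3 -8.9]
len 6.5 dir mod60 53.9 mid [-6.   4.3]
len 6.3 dir mod60 33.3 mid [-7.7 -1.3]
len 5.9 dir mod60 37.1 mid [-11.  -22.7]
len 5.6 dir mod60 39.5 mid [ 8.7 23.8]
len 5.6 dir mod60 54.1 mid [ -5.7 -24. ]
len 5.3 dir mod60 7.9 mid [-6.  -6.2]
[[740.0, -310.0], [444.0, -332.0], [437.0, -153.0], [713.0, -154.0]] [ 583.57974602 -237.09642477]
[[731.0, -321.0], [432.0, -333.0], [426.0, -155.0], [723.0, -143.0]] [ 578.19632168 -237.86926006]
```

>>> drive_tool(series=[{"offset":[0.0036,-0.036,0],"dr":[0,0,0.044],"claw":0},{"offset":[0.0072,-0.072,0],"dr":[0,0,0.088],"claw":0},{"offset":[0.0108,-0.108,0],"dr":[0,0,0.132],"claw":0},{"offset":[0.0144,-0.144,0],"dr":[0,0,0.176],"claw":0},{"offset":[0.018,-0.18,0],"dr":[0,0,0.22],"claw":0}])

```text
clock: 16.63
tool_pos: [515.2, 106.3, 318.2]
eef_rot: [-0.001, 0.986, -0.168, 0.001]
ft_force: [-0.4, 0.0, -2.0]
gripper_width: 0.169
grip_force: 30.0
```

>>> drive_tool(series=[{"offset":[0.0036,-0.036,0],"dr":[0,0,0.044],"claw":0},{"offset":[0.0072,-0.072,0],"dr":[0,0,0.088],"claw":0},{"offset":[0.0108,-0.108,0],"dr":[0,0,0.132],"claw":0},{"offset":[0.0144,-0.144,0],"dr":[0,0,0.176],"claw":0},{"offset":[0.018,-0.18,0],"dr":[0,0,0.22],"claw":0}])

```text
clock: 17.05
tool_pos: [533.4, -74.2, 318.2]
eef_rot: [-0.0, 0.998, -0.059, 0.001]
ft_force: [1.5, -0.6, -2.2]
gripper_width: 0.17
grip_force: 30.0
```

>>> drive_tool(series=[{"offset":[0.0036,-0.036,0],"dr":[0,0,0.044],"claw":0},{"offset":[0.0072,-0.072,0],"dr":[0,0,0.088],"claw":0},{"offset":[0.0108,-0.108,0],"dr":[0,0,0.132],"claw":0},{"offset":[0.0144,-0.144,0],"dr":[0,0,0.176],"claw":0},{"offset":[0.017,-0.176,0],"dr":[0,0,0.22],"claw":0}])

```text
clock: 17.47
tool_pos: [550.3, -251.2, 318.1]
eef_rot: [0.001, 0.999, 0.05, 0.001]
ft_force: [0.1, 0.9, -1.6]
gripper_width: 0.171
grip_force: 30.0
```

>>> drive_tool(series=[{"offset":[0,0,-0.03],"dr":[0,0,0],"claw":0},{"offset":[0,0,-0.06],"dr":[0,0,0],"claw":0},{"offset":[0,0,-0.09],"dr":[0,0,0],"claw":0},{"offset":[0,0,-0.11],"dr":[0,0,0],"claw":0},{"offset":[0,0,-0.115],"dr":[0,0,0],"claw":0}])

```text
clock: 17.88
tool_pos: [549.2, -248.0, 199.3]
eef_rot: [-0.001, 0.999, 0.05, -0.002]
ft_force: [-0.3, 0.1, -1.1]
gripper_width: 0.173
grip_force: 30.0
```

```bash
python3 - <<'E'
from h import *
m,im=wrist("w15");cv2.imwrite("pics/side15.png",bot.camera("side"))
E
```

```text
tcp [ 549.2 -248.   199.3] toolx yaw 0.0997 t 17.8833 F [-0.3  0.1 -1.1] grip 0.17315537137882456 29.989412426948547
```

>>> drive_tool(series=[{"offset":[0,0,-0.003],"dr":[0,0,0],"claw":0},{"offset":[0,0,-0.006],"dr":[0,0,0],"claw":0},{"offset":[0,0,-0.009],"dr":[0,0,0],"claw":0},{"offset":[0,0,-0.012],"dr":[0,0,0],"claw":0},{"offset":[0,0,-0.015],"dr":[0,0,0],"claw":0}])

```text
clock: 18.4
tool_pos: [549.8, -248.7, 187.6]
eef_rot: [0.0, 0.999, 0.05, 0.001]
ft_force: [-0.5, -0.2, -2.2]
gripper_width: 0.172
grip_force: 30.0
```

>>> drive_tool(series=[{"offset":[0,0,-0.001],"dr":[0,0,0],"claw":0},{"offset":[0,0,-0.002],"dr":[0,0,0],"claw":0},{"offset":[0,0,-0.003],"dr":[0,0,0],"claw":0},{"offset":[0,0,-0.003],"dr":[0,0,0],"claw":0},{"offset":[0,0,-0.003],"dr":[0,0,0],"claw":0}])

```text
clock: 18.82
tool_pos: [549.6, -248.8, 184.6]
eef_rot: [-0.0, 0.999, 0.05, 0.0]
ft_force: [-2.1, 0.5, 4.0]
gripper_width: 0.173
grip_force: 30.0
```

Contact with the mat: the vertical force went from −2.2 to +4. Holding briefly, pressing slightly, then opening.

>>> drive_tool(series=[{"offset":[0,0,-0.0003],"dr":[0,0,0],"claw":0},{"offset":[0,0,-0.0005],"dr":[0,0,0],"claw":0},{"offset":[0,0,-0.0005],"dr":[0,0,0],"claw":0},{"offset":[0,0,-0.0005],"dr":[0,0,0],"claw":0},{"offset":[0,0,-0.0005],"dr":[0,0,0],"claw":0}])

```text
clock: 19.23
tool_pos: [549.6, -248.8, 184.6]
eef_rot: [-0.0, 0.999, 0.05, 0.0]
ft_force: [-3.5, 2.3, 10.0]
gripper_width: 0.17
grip_force: 30.0
```

>>> drive_tool(series=[{"offset":[0,0,0],"dr":[0,0,0],"claw":0},{"offset":[0,0,0],"dr":[0,0,0],"claw":0},{"offset":[0,0,0],"dr":[0,0,0],"claw":0},{"offset":[0,0,0],"dr":[0,0,0],"claw":0},{"offset":[0,0,0],"dr":[0,0,0],"claw":0}])

```text
clock: 19.65
tool_pos: [549.6, -248.7, 184.6]
eef_rot: [-0.0, 0.999, 0.05, 0.0]
ft_force: [-4.2, 1.6, 10.1]
gripper_width: 0.169
grip_force: 30.0
```

>>> drive_tool(series=[{"offset":[0,0,0],"dr":[0,0,0],"claw":0.3},{"offset":[0,0,0],"dr":[0,0,0],"claw":0.4},{"offset":[0,0,0],"dr":[0,0,0],"claw":0.5},{"offset":[0,0,0],"dr":[0,0,0],"claw":0.6},{"offset":[0,0,0],"dr":[0,0,0],"claw":0.6}])

```text
clock: 20.07
tool_pos: [549.7, -248.7, 183.6]
eef_rot: [0.0, 0.999, 0.05, 0.0]
ft_force: [0.1, -0.1, -0.5]
gripper_width: 0.479
grip_force: 0.0
```

>>> drive_tool(series=[{"offset":[0,0,0],"dr":[0,0,0],"claw":0.6},{"offset":[0,0,0.01],"dr":[0,0,0],"claw":0.6},{"offset":[0,0,0.03],"dr":[0,0,0],"claw":0.6},{"offset":[0,0,0.06],"dr":[0,0,0],"claw":0.6},{"offset":[0,0,0.1],"dr":[0,0,0],"claw":0.6}])

```text
clock: 20.48
tool_pos: [548.7, -248.3, 283.4]
eef_rot: [-0.001, 0.999, 0.05, -0.002]
ft_force: [1.3, -0.3, 0.7]
gripper_width: 0.598
grip_force: 0.0
```

>>> drive_tool(series=[{"offset":[0,0,0.02],"dr":[0,0,0],"claw":0.6},{"offset":[0,0,0.02],"dr":[0,0,0],"claw":0.6},{"offset":[0,0,0.02],"dr":[0,0,0],"claw":0.6},{"offset":[0,0,0.02],"dr":[0,0,0],"claw":0.6},{"offset":[0,0,0.02],"dr":[0,0,0],"claw":0.6}])

```text
clock: 20.9
tool_pos: [549.2, -248.4, 302.7]
eef_rot: [-0.0, 0.999, 0.05, -0.001]
ft_force: [0.5, -0.4, 0.0]
gripper_width: 0.602
grip_force: 0.0
```

```bash
python3 - <<'E'
from h import *
m,im=wrist("w16");e,a,b=redline(m,im,17);print(e,a,b)
cv2.imwrite("pics/side16.png",bot.camera("side"))
E
```

```text
tcp [ 549.2 -248.4  302.7] toolx yaw 0.1008 t 20.9 F [ 0.5 -0.4  0. ] grip 0.6020480328840953 0.0
[array([ 487.78534, -256.32574], dtype=float32), array([ 583.68036, -246.03107], dtype=float32)] 0.10694404 (96.44601440429688, 14.908912658691406)
```

View pics/side16.png

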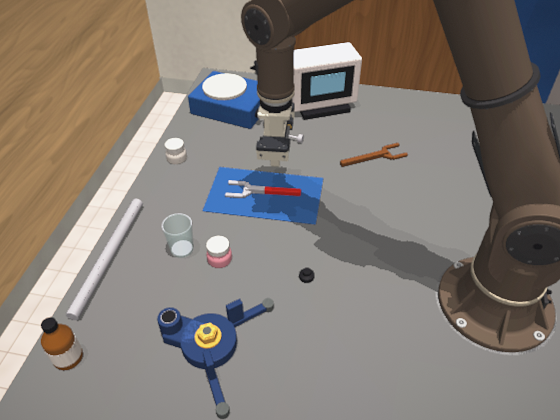

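The side view shows the spanner flat in the middle of the mat at (265,189), the gripper clear above it, and the beaker, jar and knob unmoved.

```bash
python3 -c "
from cell import bot
print(bot.sign_off())"
```

```text
the job is handed in; nothing more can be done
None
```

The job is handed in: the nut was tightened to its hard stop in two strokes, the spanner was laid flat on the blue mat and released, and the beaker, pink jar and black knob look unmoved; no verdict was returned.

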